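Uncap the stout tester marker

TASK

Pull the snug, click-on cap straight up off the stout tester marker and stand it, open end down, in the shallow wooden tray. Leave the two slim markers capped.

Things in the scene. Friction and masses are not known exactly. Their poses are not given: they have to be found in the camera images.
- stout_cap: black fluted cap of the stout marker, widest of three: 38 mm diameter, 46 mm high, hollow, open below, 30 g. Origin: centre of its lower rim (open end), z up through its closed top. Starts with its rim 75 mm above the worktop. Clicked on: a straight upward pull of about 8 to 15 N frees it, the resistance ends after about 8 mm, it clears the marker after 42 mm. A firm grip (60 N) does no harm
- stout: stout marker standing upright, clamped in a round dark steel foot (60 mm diameter, 22 mm high) screwed to the worktop: it cannot move. Its white barrel (36 mm diameter) ends in a shoulder 75 mm above the worktop, on which the cap's rim sits; a writing end 41 mm high is under the cap. Origin: centre of the foot's underside, z up
- tray: shallow open wooden tray, fixed to the worktop, 85 mm by 85 mm outside, walls 5 mm thick and 16 mm high, floor 5 mm thick. Origin: centre of its underside, z up
- slim_a_cap: cap of a slim marker, to stay on: like the stout cap but 25 mm diameter; 46 mm high, origin at the centre of its lower rim, 75 mm above the worktop. Its marker is clamped upright in a foot like the stout one's
- slim_b_cap: cap of the other slim marker, the same in every way; to stay on
There are look-alikes about, which are no part of the job. Leave any pink look-alike of the stout_cap alone. Of the things that look like the tray, take the one that is farthest to the robot's right at the start.

How it is judged:
On the way:
1. the stout cap has been pulled clear of its marker and lifted (height (world z) of stout_cap above 0.12 m), for 0.1 s.
At the end, for the whole second after the job is handed in: the stout cap stands at rest on the tray's floor, open end down, within 10 degrees of upright, its centre inside the tray; both slim caps are still seated on their markers, within 6 mm of where they began (x of stout_cap in the frame of tray between -0.0375 and 0.0375 m and y of stout_cap in the frame of tray between -0.0375 and 0.0375 m and z of stout_cap in the frame of tray below 0.012 m and angle between stout_cap's own z axis and vertical below 0.17 rad and linear speed of stout_cap below 0.03 m/s and distance of each of slim_a_cap, slim_b_cap from where it was at the start of the episode below 0.006 m); the robot touches nothing.
It fails at once if a slim marker's cap is pulled off (distance of any of slim_a_cap, slim_b_cap from where it was at the start of the episode above 0.012 m).
It also fails if it takes over 38 s, if anything falls off the work surface, if the arm or the gripper's body presses on something with over 40 N, if the wrist force passes 120 N, or if a joint passes its speed limit or range.

ROBOT

A 7-joint arm with a two-finger parallel gripper is mounted at the origin on a cart in front of the work surface, level with it; the furniture and walls round the work are solid. World frame = base frame: x ahead of the robot, y to its left, z up, the work surface at z = 0. Lengths are in m, angles in rad, forces in N, time in s.
With the tool pointing down it reaches from about 0.4 to 0.875 m from the base axis. Payload 4.4 kg.
Tool frame: the origin (TCP) lies midway between the tips of the shut fingers; the grasp point (between the pads) lies 19 mm behind it; z points along the fingers, y is the line along which they close (so a half turn about z gives the same grasp; the last joint's range is limited). The gripper opens to 85 mm and grips with 20 to 120 N. Pads are 22 mm wide; open, the fingers measure 114 mm over their backs; the gripper's body (76 mm by 85 mm) begins 54 mm behind the grasp point. The pads swing forward as they close: fully open they stand 13 mm farther back than shut.
Start: joints at [-1.286, 0.628, 0.038, 1.517, -0.027, 0.996, -0.02], TCP at [0.223, 0.61, 0.231] pointing down, gripper open.
Joint ranges: [-3.06, 3.06], [-0.37, 2.12], [-1.25, 1.32], [0.18, 2.47], [-1.1, 4.24], [0.23, 1.98], [-2.94, 2.94]. Speed limits (rad/s): [2.57, 2.57, 3.14, 3.14, 3.14, 3.14, 3.14].

INTERFACE

Orientations are given as a unit quaternion [x, y, z, w].
In Python, from bench import sense, get_image, job_done, find_in, tip_of gives the robot as it stands.
- The arm moves only by the shell command python3 -m inch 'ROWS' [OPENING] [FORCE]. ROWS is JSON, a list of rows, each a list of 2 entries, a list of its own where there are three numbers: the shift along the tool's x, y, z in mm, then the turn about the tool's z in degrees. A call has 1 to 12 rows; each row is the pose to reach, as a shift and turn from the pose commanded when the call began, along the tool's axes at that moment; what a row does not reach only later rows make up. A row lasts 1/12 s, in which the tool goes at most 41.7 mm and 7.16 degrees, less where a joint would pass 70% of its speed; a pose out of reach is approached as far as the arm can. A call with a gripper value outside its range is refused whole. OPENING is the finger opening in mm, from 0 to 85.4, set as the call begins (- or left out, the last holds). The fingers move at their own pace and stop on an object; FORCE is the grip in N (left out, the last holds). Time passes only in rows, so rows that repeat a pose let the fingers close. It gives the time, the measured TCP pose, the force, the opening and the grip force at its end, in the units of the state.
- sense(): the state, without advancing time (a new reading comes with each control period).
- get_image(name): name is "scene" or "top"; returns a dict with "img" (384x512x3 uint8, red, green, blue), "fx", "fy", "cx", "cy" (pixels), "distortion" ([k1, k2, p1, p2, k3] as OpenCV has them; the pictures are not rectified), "R" (3x3) and "t" (3): a world point X has camera coordinates R X + t. Camera axes: x right, y down, z forward; pixel columns grow to the right and rows downward; lengths in m; the calibration is good to about 2 mm. A picture is of the moment at which its call begins. There is no depth.
- job_done(): hands the job in; it is judged then, once.
Trained networks look in a picture, given as the dict that the camera call returned (one of the last four; its "shot" number tells which), for a name from the list of things; names that differ only in an ending like _2 or _b are one class to them, and where a whole thing is asked for, a point or a joint stands for the part that bears it (a point fixed in the world has none). Each returns a list of dicts, best first, with "score" (0 to 1); they miss things now and then, are a little off and sometimes report something else, mostly with a low value. They report only what shows in the picture. A call takes as long as a camera call. They do not tell look-alikes from the thing itself.
- find_in(picture, thing): "at" ([row, column] in pixels, amid what is visible of it).
- tip_of(picture, thing): "at" ([row, column] in pixels: a listed point, or the origin of a listed thing).
The state is a dict: "t": time; "joint_positions": joint angles; "dq": joint speeds; "effort": joint torques, N m; "position": TCP position; "tool_rot": TCP orientation; "contact_force": force on the tool from outside, world axes, zero at the start; "moment": the same for the moment, N m; "width": opening from 0.0 (shut) to 1.0 (fully open); "gripper_force": force on a finger pad.
Only numpy, scipy, OpenCV 4.12 (cv2) and the standard library are available. Lean on these libraries where they do the work, as an engineer would, in place of code of your own. Each camera call takes 0.05 s, during which the arm holds its last target. There are 200 camera calls.

## Working session

There is one attempt and no reset: what is moved stays moved. The work goes in short steps, Python scripts to look and compute and a shell command to move; the robot and the scene stay as the last step left them, time stands still between calls to the robot, and variables do not carry over. Pictures are saved under pics/ and viewed, at most 10 in all, crops included, and the job is handed in when it is done.

```bash
mkdir -p pics; cat > h.py <<'E'
import numpy as np,cv2
from bench import *
def ray(p,rc):
    K=np.array([[p['fx'],0,p['cx']],[0,p['fy'],p['cy']],[0,0,1]]);R=np.array(p['R']);t=np.array(p['t'])
    u=cv2.undistortPoints(np.array([[[rc[1],rc[0]]]],float),K,np.array(p['distortion'],float))[0,0]
    d=R.T@np.array([u[0],u[1],1]);return -R.T@t,d/np.linalg.norm(d)
def atz(p,rc,z):
    o,d=ray(p,rc);return o+d*(z-o[2])/d[2]
def tri(r1,r2):
    (a,d),(b,e)=r1,r2
    s=np.linalg.lstsq(np.stack([d,-e],1),b-a,rcond=None)[0]
    P,Q=a+d*s[0],b+e*s[1];return (P+Q)/2,np.linalg.norm(P-Q)
def proj(p,X):
    K=np.array([[p['fx'],0,p['cx']],[0,p['fy'],p['cy']],[0,0,1]])
    q=cv2.projectPoints(np.array([X],float),cv2.Rodrigues(np.array(p['R'],float))[0],np.array(p['t'],float),K,np.array(p['distortion'],float))[0][0,0]
    return q[::-1]
E
python3 - <<'E'
from h import *
np.set_printoptions(precision=3,suppress=True)
s=sense();print(s['t'],s['position'],s['tool_rot'],s['width'])
P={n:get_image(n) for n in('scene','top')}
for n,p in P.items():
    cv2.imwrite(f'pics/{n}0.png',cv2.cvtColor(p['img'],cv2.COLOR_RGB2BGR))
    for th,z in(('stout_cap',.075),('tray',0),('slim_a_cap',.075),('stout',0)):
        for r in tip_of(p,th)[:5]: print(n,th,round(r['score'],2),np.array(r['at']),atz(p,r['at'],z))
    print(n,'cam',ray(p,(0,0))[0])
E
```

```text
0.0 [0.223 0.61  0.23 ] [ 0.174  0.985 -0.001 -0.   ] 1.005602699489652
scene stout_cap 0.78 [197.9 266.2] [0.624 0.152 0.075]
scene stout_cap 0.18 [286.5 302.2] [ 0.47  -0.036  0.075]
scene tray 0.94 [283.5 302.9] [ 0.519 -0.019  0.   ]
scene tray 0.85 [162.4 216.7] [0.717 0.389 0.   ]
scene slim_a_cap 0.76 [223.9 239.4] [0.522 0.155 0.075]
scene slim_a_cap 0.21 [285.8 303.9] [ 0.473 -0.037  0.075]
scene stout 0.73 [215.6 262.4] [0.626 0.162 0.   ]
scene cam [ 0.135 -0.149  0.684]
top stout_cap 0.67 [179.3 223.1] [0.656 0.273 0.075]
top stout_cap 0.54 [190.7 270.1] [0.63  0.158 0.075]
top tray 0.66 [153.6 180. ] [0.734 0.4   0.   ]
top tray 0.61 [241.  338.8] [ 0.508 -0.024  0.   ]
top slim_a_cap 0.66 [232.6 265.5] [0.529 0.168 0.075]
top stout 0.45 [194.  268.6] [0.629 0.161 0.   ]
top cam [0.545 0.172 0.947]
```

View pics/scene0.png

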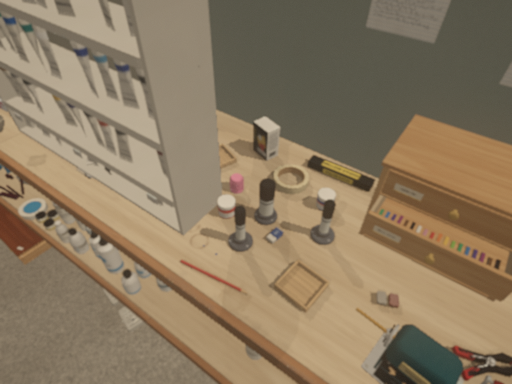

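View pics/top0.png

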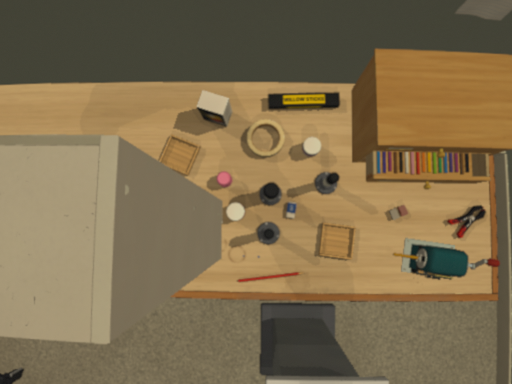

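The scene view shows the black stout marker at (row 190, col 266), slim markers at (215, 239) and (210, 327), and a pink jar at (183, 236). The trays are at (285, 302) and (157, 225). A tall shelf stands on the left between the arm and the work.
The top view shows the same: stout (191, 270), slims (232, 267) and (182, 327), pink (179, 223), trays (241, 337) and (154, 180).

Candidates for the cap: black (191,270), black (232,267), black (182,327), pink (179,223). I'll choose the widest black one, (191,270), and the right-hand tray at (241,337). A crop with the models overlaid will check both.

```bash
python3 - <<'E'
from h import *
np.set_printoptions(precision=4,suppress=True)
P={n:get_image(n) for n in('scene','top')}
a,b=P['scene'],P['top']
def near(p,f,th,rc): 
    L=[r['at'] for r in f(p,th) if np.hypot(*(np.array(r['at'])-rc))<25];return L[0] if L else None
for th,ra,rb in(('stout_cap',(198,266),(191,270)),('stout',(215,262),(194,269)),('slim_a_cap',(224,239),(232,266)),('slim_a_cap',(222,325),(182,327)),('tray',(283,303),(241,339))):
  for f in(tip_of,find_in):
    x,y=near(a,f,th,ra),near(b,f,th,rb)
    if x is not None and y is not None:print(th,f.__name__,x,y,*tri(ray(a,x),ray(b,y)))
print('shelf corner',atz(a,(230,188),0),atz(b,(260,221),0),tri(ray(a,(0,137)),ray(b,(340,95))))
def draw(p,im,X,r,z0,z1,c):
    for z in(z0,z1):
        q=np.array([proj(p,[X[0]+r*np.cos(t),X[1]+r*np.sin(t),z])[::-1] for t in np.linspace(0,6.28,40)])
        cv2.polylines(im,[np.int32(np.round((q-o)*5))],True,c,1)
X=tri(ray(a,near(a,tip_of,'stout_cap',(198,266))),ray(b,near(b,tip_of,'stout_cap',(191,270))))[0]
out=[]
for p,o in((a,np.array([230,165])),(b,np.array([230,165]))):
    im=cv2.cvtColor(p['img'],cv2.COLOR_RGB2BGR)[o[1]:o[1]+85,o[0]:o[0]+75]
    im=cv2.resize(im,None,fx=5,fy=5,interpolation=cv2.INTER_CUBIC)
    draw(p,im,X,.019,.075,.121,(0,255,0));draw(p,im,X,.030,0,.022,(0,0,255));out.append(im)
cv2.imwrite('pics/crop1.png',np.hstack(out))
E
```

```text
stout_cap call [197.5, 264.0] [192.2, 269.0] [0.6272 0.1604 0.0679] 0.0007585489655790212
stout_cap call [189.7, 267.6] [189.7, 272.7] [0.6302 0.1526 0.0972] 0.00048677398008045226
stout call [215.3, 263.3] [193.9, 269.3] [0.6284 0.1594 0.0008] 0.0011236046687647112
stout call [212.9, 262.5] [200.0, 267.4] [0.614  0.1597 0.0234] 0.010259542679555105
slim_a_cap call [222.2, 241.6] [234.1, 265.0] [0.529  0.1633 0.0684] 0.014203206279733468
tray call [283.4, 300.6] [237.7, 333.3] [ 0.5175 -0.0124 -0.0051] 0.004157748406834658
tray call [282.9, 303.0] [237.3, 335.1] [ 0.5189 -0.0166 -0.0006] 0.004923919353375992
shelf corner [0.48   0.2837 0.    ] [0.4539 0.2825 0.    ] (array([0.4472, 0.3198, 0.5411]), np.float64(0.09542157044992022))
```

View pics/crop1.png

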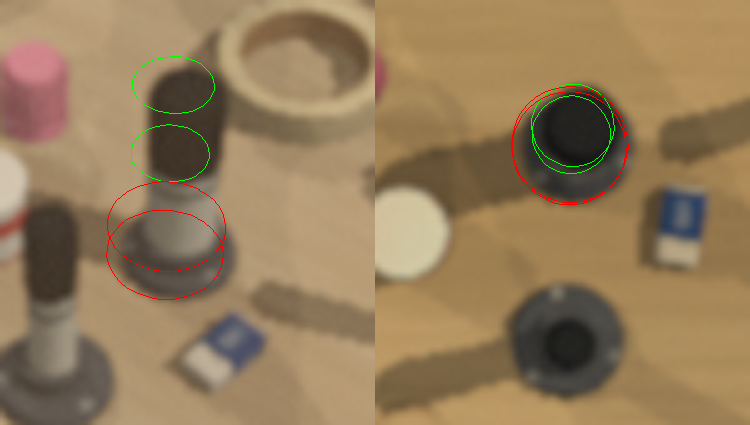

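The crop confirms the choice: the stout cap is black and clearly wider than the slim one beside it, with pink off to the left. The overlay sits about 2 px off to the left and too high in the scene view, so I'll fit the silhouette in both views, and the tray too.

```bash
cat > fit.py <<'E'
from h import *
from scipy.optimize import minimize
np.set_printoptions(precision=4,suppress=True)
S=4
def hull(p,pts,o,shape):
    q=np.array([proj(p,x)[::-1] for x in pts]);q=((q-o+.5)*S-.5).astype(np.float32)
    m=np.zeros(shape,np.uint8);cv2.fillConvexPoly(m,np.int32(np.round(cv2.convexHull(q)[:,0]*16)),255,shift=4);return m
def cyl(X,r=.019,h=.046):
    return [[X[0]+r*np.cos(t),X[1]+r*np.sin(t),X[2]+k] for t in np.linspace(0,6.28,32) for k in(0,h)]
def crop(p,o,w,h):
    return cv2.resize(cv2.cvtColor(p['img'],cv2.COLOR_RGB2BGR)[o[1]:o[1]+h,o[0]:o[0]+w],None,fx=S,fy=S,interpolation=cv2.INTER_CUBIC)
def boxp(X,h=.016,e=.0425):
    c,s=np.cos(X[2]),np.sin(X[2]);return [[X[0]+c*i*e-s*j*e,X[1]+s*i*e+c*j*e,k] for i in(-1,1) for j in(-1,1) for k in(0,h)]
E
python3 - <<'E'
from fit import *
a,b=get_image('scene'),get_image('top')
# cap: contrast inside vs outside ring
V=[(a,np.array([240,165]),50,70),(b,np.array([245,165]),50,50)]
C=[crop(*v) for v in V]
def blob(im,thr,seed):
    m=(cv2.GaussianBlur(im,(5,5),0).max(2)<thr).astype(np.uint8);_,L=cv2.connectedComponents(m);l=L[seed[1],seed[0]];return (L==l)*255 if l else m*0
B=[blob(C[0],88,(108,90)),blob(C[1],48,(100,100))]
print([int((x>0).sum()) for x in B],C[0][90,108],C[1][100,100])
def cost(X):
    c=0
    for v,m in zip(V,B):
        h=hull(v[0],cyl(X),v[1],m.shape)>0;g=m>0
        c+=1-(h&g).sum()/max(1,(h|g).sum())
    return c
best=minimize(cost,[.63,.156,.072],method='Nelder-Mead',options=dict(initial_simplex=np.array([.63,.156,.072])+np.array([[0,0,0],[.01,0,0],[0,.01,0],[0,0,.01]])))
X=best.x;print('cap',X,best.fun)
T=[(a,np.array([265,255]),70,60),(b,np.array([305,210]),65,65)]
Y=[.515,-.02,0.05];D=[crop(*t) for t in T]
for k,(v,im,m) in enumerate([(V[i],C[i],B[i]) for i in(0,1)]+[(T[i],D[i],None) for i in(0,1)]):
    h=hull(v[0],cyl(X) if k<2 else boxp(Y),v[1],im.shape[:2])
    im[cv2.morphologyEx(h,cv2.MORPH_GRADIENT,np.ones((2,2)))>0]=(0,255,0)
    if m is not None: im[cv2.morphologyEx(m.astype(np.uint8),cv2.MORPH_GRADIENT,np.ones((2,2)))>0]=(0,0,255)
pad=lambda i:cv2.copyMakeBorder(i,0,280-i.shape[0],0,280-i.shape[1],0)
cv2.imwrite('pics/crop2.png',np.vstack([np.hstack([pad(C[0]),pad(C[1])]),np.hstack([pad(D[0]),pad(D[1])])]))
E
```

```text
[4589, 3106] [45 56 68] [32 35 35]
cap [0.6307 0.1577 0.0678] 0.4454771619813056
```

View pics/crop2.png

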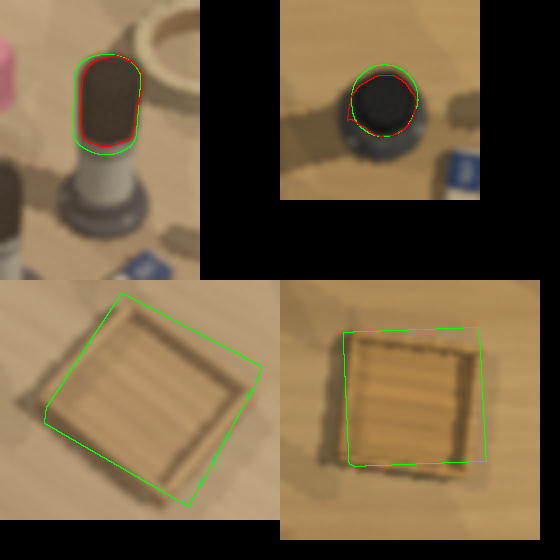

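The stout cap is at about (0.628, 0.156), rim about 0.07–0.075, which agrees with the given 75 mm. The tray is at about (0.510, −0.017). The shelf corner is near (0.455, 0.283), so I'll go around in front of it with the tool yaw kept.

```bash
python3 -m inch '[[[-17,-27,0],0],[[-33,-54,0],0],[[-50,-81,0],0],[[-66,-108,0],0],[[-83,-136,0],0],[[-99,-163,0],0],[[-116,-190,0],0],[[-132,-217,0],0],[[-149,-244,0],0]]' 85
python3 -m inch '[[[-29,-21,0],0],[[-58,-43,0],0],[[-87,-64,0],0],[[-116,-85,0],0],[[-145,-106,0],0],[[-174,-128,0],0],[[-203,-149,0],0],[[-203,-149,0],0]]'
python3 -c "
from h import *
s=sense();p=np.array(s['position']);x,y,z,w=s['tool_rot']
from scipy.spatial.transform import Rotation as R
print(p,s['tool_rot'],s['joint_positions'],s['contact_force'],R.from_quat(s['tool_rot']).inv().apply(np.array([.628,.156,.150])-p)*1e3)"
```

```text
t: 2.55
position: [0.2795, 0.3288, 0.2315]
tool_rot: [0.174, 0.985, 0.0, 0.0]
contact_force: [1.1, 0.2, -0.3]
width: 0.994
gripper_force: 0.0
t: 3.22
position: [0.423, 0.1138, 0.2319]
tool_rot: [0.18, 0.984, -0.001, 0.002]
contact_force: [0.8, -0.4, -0.1]
width: 0.991
gripper_force: 0.0
[0.42298791 0.11378985 0.23185531] [ 1.79792992e-01  9.83701430e-01 -9.24241260e-04  2.26307805e-03] [-0.42539346  0.3298312   0.1250407   2.08237814 -0.0550104   0.72939579
  0.94312709] [ 0.81330019 -0.40245362 -0.14311028] [-176.4334692   112.08218994   82.58789143]
```

```bash
python3 -m inch '[[[-29,19,0],0],[[-58,37,0],0],[[-88,56,0],0],[[-117,75,10],0],[[-147,93,20],0],[[-176,112,35],0],[[-176,112,35],0],[[-176,112,35],0]]'
python3 - <<'E'
from fit import *
from scipy.spatial.transform import Rotation as R
s=sense();p=np.array(s['position'])
print(p,s['tool_rot'],R.from_quat(s['tool_rot']).inv().apply(np.array([.628,.156,.091])-p)*1e3)
a,b=get_image('scene'),get_image('top')
i=np.vstack([crop(a,np.array([200,100]),120,150),crop(a,np.array([0,0]),1,1).repeat(120,1)])
j=crop(b,np.array([215,100]),75,150)
cv2.imwrite('pics/above.png',np.hstack([i[:592],j[:592]]))
E
```

```text
t: 3.88
position: [0.6226, 0.1653, 0.194]
tool_rot: [0.175, 0.985, -0.001, -0.001]
contact_force: [-0.1, -0.0, -0.1]
width: 0.997
gripper_force: 0.0
[0.6226 0.1653 0.194 ] [ 0.1745  0.9847 -0.0008 -0.0014] [ -8.5293  -6.669  102.9547]
```

View pics/above.png

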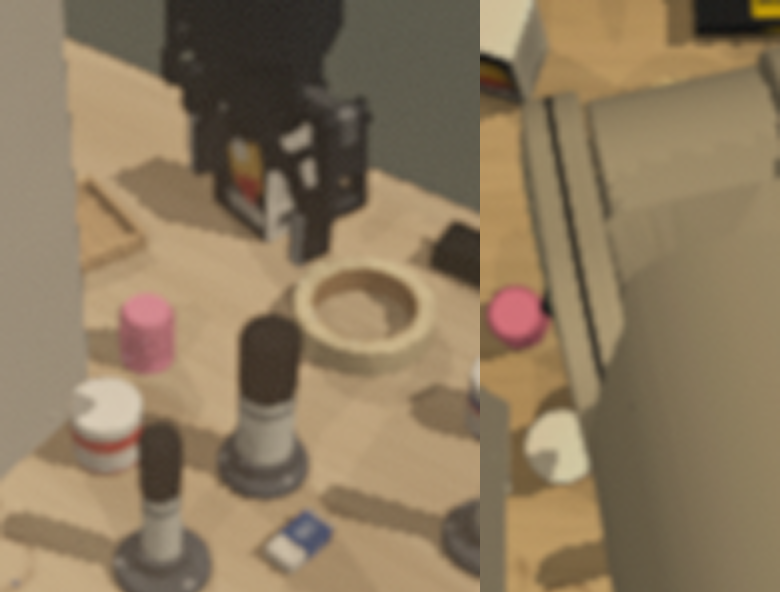

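The arm is over the stout cap, with the fingers at crop (265–340, 100–250) and the cap at (270, 360). The jars and slim markers are clear of it. I'll correct sideways and descend in two stages.

```bash
python3 -m inch '[[[-8,-7,0],0],[[-8,-7,0],0],[[-8,-7,15],0],[[-8,-7,30],0],[[-8,-7,45],0],[[-8,-7,60],0],[[-8,-7,60],0],[[-8,-7,60],0]]' 75
python3 - <<'E'
from fit import *
from scipy.spatial.transform import Rotation as R
s=sense();p=np.array(s['position'])
print(p,s['tool_rot'],R.from_quat(s['tool_rot']).inv().apply(np.array([.628,.156,.091])-p)*1e3)
a=get_image('scene');q=proj(a,p);print(q)
cv2.imwrite('pics/low.png',crop(a,np.array([215,110]),110,120))
E
```

```text
t: 4.65
position: [0.6273, 0.1552, 0.1367]
tool_rot: [0.175, 0.985, -0.0, -0.0]
contact_force: [0.7, 0.4, 0.5]
width: 0.877
gripper_force: 0.0
[0.6273 0.1552 0.1367] [ 0.1748  0.9846 -0.0002 -0.0002] [-0.369   1.0557 45.7414]
[177.7914 266.8063]
```

View pics/low.png

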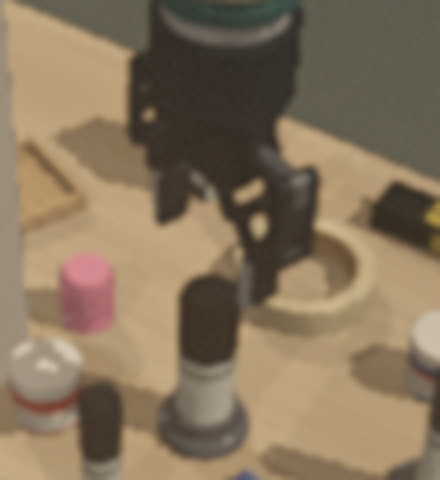

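The fingers straddle the cap evenly: tips at crop (170,215) and (258,295), cap at (209,300). I'll descend 46 mm and close at 60 N.

```bash
python3 -m inch '[[[0,1,12],0],[[0,1,24],0],[[0,1,36],0],[[0,1,46],0],[[0,1,46],0],[[0,1,46],0]]'
python3 -m inch '[[[0,0,0],0],[[0,0,0],0],[[0,0,0],0],[[0,0,0],0],[[0,0,0],0],[[0,0,0],0],[[0,0,0],0],[[0,0,0],0],[[0,0,0],0],[[0,0,0],0]]' 20 60
```

```text
t: 5.2
position: [0.6273, 0.1565, 0.089]
tool_rot: [0.175, 0.985, -0.001, -0.001]
contact_force: [0.4, 0.1, -0.1]
width: 0.875
gripper_force: 0.0
t: 6.03
position: [0.6283, 0.1562, 0.0912]
tool_rot: [0.175, 0.985, -0.0, 0.0]
contact_force: [-2.7, -1.8, 6.6]
width: 0.431
gripper_force: 60.5
```

The grip closed at about 37 mm with 60 N, which fits the cap. Now straight up, slowly at first.

```bash
python3 -m inch '[[[0,0,-2],0],[[0,0,-4],0],[[0,0,-6],0],[[0,0,-8],0],[[0,0,-11],0],[[0,0,-15],0],[[0,0,-20],0],[[0,0,-30],0],[[0,0,-40],0],[[0,0,-50],0],[[0,0,-60],0],[[0,0,-70],0]]'
python3 -m inch '[[[0,0,-10],0],[[0,0,-20],0],[[0,0,-20],0],[[0,0,-20],0]]'
python3 - <<'E'
from fit import *
from scipy.spatial.transform import Rotation as R
s=sense();p=np.array(s['position'])
print(p,R.from_quat(s['tool_rot']).inv().apply(np.array([.510,-.017,p[2]])-p)*1e3)
a=get_image('scene')
cv2.imwrite('pics/lift.png',crop(a,np.array([205,90]),140,150))
E
```

```text
t: 7.03
position: [0.6283, 0.1568, 0.1618]
tool_rot: [0.175, 0.985, 0.0, 0.0]
contact_force: [0.0, 0.3, -0.5]
width: 0.432
gripper_force: 62.1
t: 7.37
position: [0.6284, 0.1568, 0.1811]
tool_rot: [0.175, 0.985, 0.0, 0.001]
contact_force: [0.4, 0.0, -0.5]
width: 0.428
gripper_force: 62.1
[0.6284 0.1568 0.1811] [  51.4947 -203.9324   -0.2189]
```

View pics/lift.png

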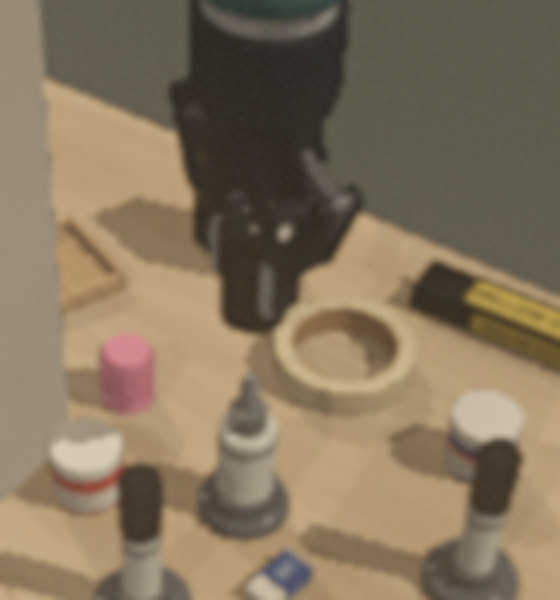

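The cap is off and in the gripper at crop (260, 300), and the bare writing end shows at (248, 400). Now over to the tray.

```bash
python3 -m inch '[[[7,-26,0],0],[[14,-51,0],0],[[20,-77,0],0],[[26,-102,0],0],[[32,-128,0],0],[[39,-153,0],0],[[45,-179,0],0],[[51,-204,0],0],[[51,-204,0],0],[[51,-204,0],0],[[51,-204,0],0]]'
python3 -m inch '[[[0,0,12],0],[[0,0,24],0],[[0,0,36],0],[[0,0,48],0],[[0,0,60],0],[[0,0,72],0],[[0,0,84],0],[[0,0,96],0],[[0,0,108],0],[[0,0,118],0],[[0,0,118],0],[[0,0,118],0]]'
python3 - <<'E'
from fit import *
s=sense();print(s['position'],s['contact_force'])
a,b=get_image('scene'),get_image('top')
i=crop(a,np.array([240,190]),120,130);j=crop(b,np.array([290,180]),70,130)
cv2.imwrite('pics/tray.png',np.hstack([i,j]))
E
```

```text
t: 8.33
position: [0.5103, -0.0168, 0.18]
tool_rot: [0.174, 0.985, 0.0, -0.0]
contact_force: [-0.4, 0.9, 0.5]
width: 0.437
gripper_force: 62.1
t: 9.33
position: [0.51, -0.0166, 0.0617]
tool_rot: [0.174, 0.985, 0.0, -0.001]
contact_force: [-0.3, 0.2, 0.1]
width: 0.428
gripper_force: 62.1
[ 0.51   -0.0166  0.0617] [-0.2668  0.1984  0.0984]
```

View pics/tray.png

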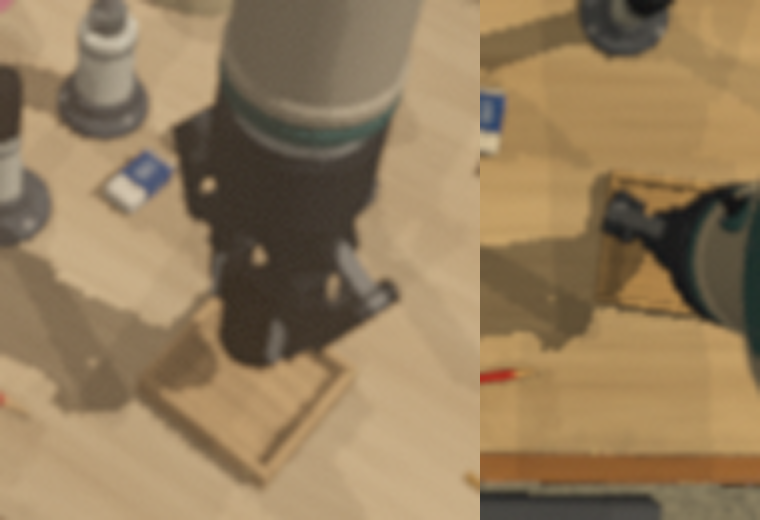

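The cap is about 4 cm over the tray at crop (255, 345), and the tray spans (140–350, 300–485). Lowering with contact checks.

```bash
python3 -m inch '[[[0,0,8],0],[[0,0,16],0],[[0,0,24],0],[[0,0,30],0],[[0,0,34],0],[[0,0,36],0],[[0,0,36],0],[[0,0,36],0]]'
python3 -m inch '[[[0,0,1],0],[[0,0,2],0],[[0,0,3],0],[[0,0,3],0],[[0,0,3],0]]'
```

```text
t: 10.1
position: [0.5101, -0.0174, 0.0262]
tool_rot: [0.175, 0.985, -0.0, -0.0]
contact_force: [-0.8, -0.1, 0.1]
width: 0.431
gripper_force: 62.1
t: 10.52
position: [0.5101, -0.0173, 0.0233]
tool_rot: [0.175, 0.985, 0.0, 0.0]
contact_force: [-0.0, 0.0, -0.2]
width: 0.433
gripper_force: 62.1
```

```bash
python3 -m inch '[[[0,0,1],0],[[0,0,1],0],[[0,0,2],0],[[0,0,2],0],[[0,0,2],0]]'
python3 -m inch '[[[0,0,1],0],[[0,0,1],0],[[0,0,1],0]]'
```

```text
t: 10.93
position: [0.51, -0.0173, 0.0212]
tool_rot: [0.175, 0.985, -0.0, -0.0]
contact_force: [-0.5, -0.1, -0.4]
width: 0.429
gripper_force: 62.1
t: 11.18
position: [0.5102, -0.0173, 0.0203]
tool_rot: [0.174, 0.985, 0.0, 0.0]
contact_force: [0.5, 0.5, 0.0]
width: 0.43
gripper_force: 62.1
```

```bash
python3 -m inch '[[[0,0,1],0],[[0,0,1],0],[[0,0,1],0]]'
python3 -m inch '[[[0,0,1],0],[[0,0,1],0],[[0,0,1],0]]'
```

```text
t: 11.43
position: [0.5102, -0.0174, 0.0202]
tool_rot: [0.175, 0.985, 0.0, 0.0]
contact_force: [-2.3, 0.8, 9.5]
width: 0.432
gripper_force: 63.3
t: 11.68
position: [0.5102, -0.0174, 0.0202]
tool_rot: [0.175, 0.985, 0.0, 0.0]
contact_force: [-4.3, 0.5, 20.2]
width: 0.434
gripper_force: 64.7
```

Contact is felt at the expected height, so the cap is on the floor. I'll ease off the force, open, and look before retreating.

```bash
python3 -m inch '[[[0,0,-2],0],[[0,0,-2],0]]'
python3 -m inch '[[[0,0,0],0],[[0,0,0],0],[[0,0,0],0],[[0,0,0],0],[[0,0,0],0],[[0,0,0],0]]' 62
python3 -m inch '[[[0,0,-8],0],[[0,0,-18],0],[[0,0,-30],0],[[0,0,-45],0],[[0,0,-65],0],[[0,0,-90],0],[[0,0,-120],0],[[0,0,-150],0],[[0,0,-150],0],[[0,0,-150],0]]'
python3 - <<'E'
from fit import *
a=get_image('scene');b=get_image('top')
for p in(a,b):print([(round(r['score'],2),atz(p,r['at'],.005)) for r in tip_of(p,'stout_cap')[:4]])
i=crop(a,np.array([205,170]),145,145)
cv2.imwrite('pics/end.png',i)
E
```

```text
t: 11.85
position: [0.5104, -0.0174, 0.0208]
tool_rot: [0.175, 0.985, 0.0, 0.0]
contact_force: [0.5, -0.7, -0.2]
width: 0.433
gripper_force: 62.1
t: 12.35
position: [0.51, -0.0173, 0.0201]
tool_rot: [0.174, 0.985, -0.0, -0.0]
contact_force: [-0.3, 0.8, 0.0]
width: 0.725
gripper_force: 0.0
t: 13.18
position: [0.5114, -0.0173, 0.1729]
tool_rot: [0.174, 0.985, 0.001, 0.003]
contact_force: [-0.5, -0.2, 0.5]
width: 0.726
gripper_force: 0.0
[(0.75, array([0.6626, 0.283 , 0.005 ])), (0.72, array([ 0.5075, -0.0151,  0.005 ]))]
[(0.57, array([0.6681, 0.2725, 0.005 ])), (0.5, array([ 0.5065, -0.0215,  0.005 ]))]
```

View pics/end.png

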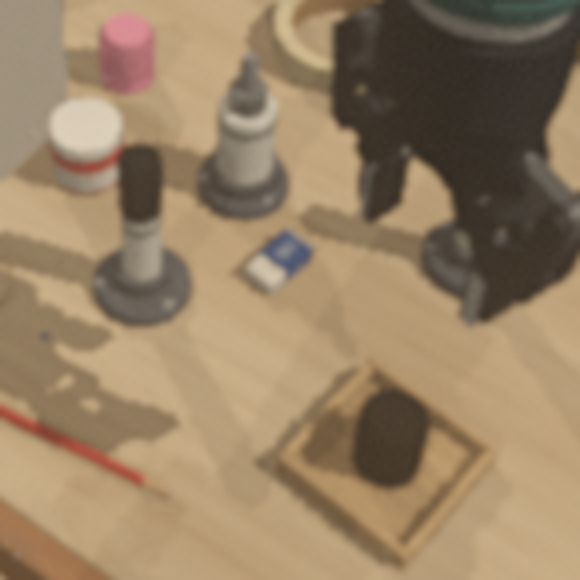

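The cap stands upright in the tray at crop (390, 440). Slim A is still capped at (140, 185), and nothing touched slim B. The gripper is clear, so I'm handing in.

```bash
python3 -c "
from bench import *
print(job_done())"
```

```text
the job is handed in; nothing more can be done
None
```

I pulled the stout cap off and stood it upright, open end down, in the right-hand tray, and handed the job in after about 13 s of robot time; no verdict came back. Slim A is still capped in the last picture; slim B was hidden behind the gripper there, but nothing touched it.

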